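# Load a tube in the exposure station and hold its shield flap at the balance point

### The job

Take the orange-capped tube out of the rack and push it fully home in the well of the exposure station, then let go of it. Only then take the red bar of the open amber flap, swing the flap up to its balance point, straight upright over its hinge, and keep the bar gripped there so that a colleague can clip on the stay: finish while still holding it, and do not let the flap drop over towards the well. Leave the white-capped tubes, the jar and the screwdriver alone.

Things in the scene. Friction and masses are not known exactly. Their poses are not given: they have to be found in the camera images.
- sample: The sample tube: clear glass, 18 mm diameter, 80 mm tall over all, about 30 g, foot chamfered over its last 4 mm; the top 20 mm is an ORANGE cap of 22 mm diameter (60 to 80 mm above the foot). Origin: centre of its foot; z up along the tube. It starts standing in one of the three rack holes.
- tube_a: A bystander tube, the same but with a WHITE cap, in another rack hole. Origin: centre of its foot.
- tube_b: A second bystander tube with a WHITE cap, in the remaining rack hole. Origin: centre of its foot.
- rack: Fixed blue rack block, 60 mm (its x) by 160 mm (its y) by 50 mm tall, with three blind holes in a row along its y, at -50, 0 and +50 mm: 21 mm diameter, 35 mm deep, so tubes stand 45 mm out of it, feet 15 mm above the table. Origin: centre of its underside.
- station: Fixed exposure station, 150 mm wide (its y). Origin: on the table, under the axis of the well. The white deck, 50 mm high, runs from x = -70 to +45 mm with the well in it; the grey rear housing, 85 mm high, from x = +45 to +100 mm; above that two dark hinge posts, at y = +-64 mm, reach 129 mm high at x = +60 mm. Its -x side faces the robot (turned by some yaw).
- well_mouth (a point): Centre of the mouth of the well, level with the white deck, 50 mm above the table. The well is a blind hole of 21 mm diameter with a small chamfer, 35 mm deep: a tube fully home stands 45 mm out of the deck.
- hinge (a point): Middle of the flap's hinge line, 115 mm above the table, 60 mm behind the well (station +x); the hinge line runs along the station's y. Its axes are the station's.
- flap (a joint): Angle of the flap, rad. 0: lying level over the well (towards the station's -x, the robot); 1.571: straight upright, its balance point, from which it falls either way by its own weight when not held; 2.3: its open stop, leaning back away from the well, where it starts. The hinge is almost free, without spring; the flap weighs about 0.2 kg. The flap is an amber pane of 100 mm (along the hinge) by 70 mm by 5 mm between two aluminium arms, from 15 to 85 mm from the hinge line.
- bar (a point): Middle of the red round grip bar at the flap's free end, on its axis, about 200 mm above the table at the start, 230 mm when upright; y along it. The bar is 10 mm thick, parallel to the hinge and 115 mm from it, 77 mm free between the arms, with a 25 mm open gap to the pane: it can be pinched from straight above, fingers closing across it, and turns between them as the flap swings.
- jar: Bystander: amber jar with a white lid, 48 mm diameter, 65 mm tall, loose on the table. Origin: centre of its underside.
- driver: Bystander: yellow-handled screwdriver, 150 mm long, lying loose on the table. Origin: underside, lies along its x.

How it is judged:
On the way:
1. the orange-capped tube is fully home in the well and let go (horizontal distance between sample and well_mouth below 0.005 m and z of sample in the frame of well_mouth below -0.03 m and angle between sample's own z axis and vertical below 0.15 rad and contact force between the fingers and sample below 0.05 N), for 0.2 s.
At the end, for the whole second after the job is handed in: The orange-capped tube is in the well (within 5 mm of its axis, at least 30 mm deep, within 0.15 rad of upright), not touched by the fingers; the flap is within 0.09 rad of upright (1.571), slower than 0.1 rad/s, gripped by the fingers with more than 1 N (all of step 1 and value of joint flap between 1.481 and 1.661 rad and velocity of joint flap between -0.1 and 0.1 rad/s and contact force between the fingers and flap above 1 N); the arm keeps its last pose, push and grip.
It fails at once if a white-capped tube was disturbed (distance of any of tube_a, tube_b from where it was at the start of the episode above 0.02 m or angle between any of tube_a, tube_b's own z axis and vertical above 0.3 rad).
It fails at once if the jar was disturbed (distance of jar from where it was at the start of the episode above 0.03 m or angle between jar's own z axis and vertical above 0.3 rad).
It fails at once if the screwdriver was disturbed (distance of driver from where it was at the start of the episode above 0.03 m).
It fails at once if the flap went well past its balance point towards the well (value of joint flap below 1.2 rad).
It fails at once if the flap was raised before the sample was in the well (value of joint flap below 2 rad and (horizontal distance between sample and well_mouth above 0.01 m or z of sample in the frame of well_mouth above -0.025 m)).
It also fails if it takes over 59 s, if anything falls off the work surface, if the arm or the gripper's body presses on something with over 40 N, if the wrist force passes 120 N, or if a joint passes its speed limit or range.

### The arm

A 7-joint arm with a two-finger parallel gripper is mounted at the origin on the work surface. World frame = base frame: x ahead of the robot, y to its left, z up, the work surface at z = 0. Lengths are in m, angles in rad, forces in N, time in s.
With the tool pointing down it reaches from about 0.425 to 0.875 m from the base axis. Payload 4.7 kg.
Tool frame: the origin (TCP) lies midway between the tips of the shut fingers; the grasp point (between the pads) lies 19 mm behind it; z points along the fingers, y is the direction in which the jaws open and shut (so a half turn about z gives the same grasp; the last joint's range is limited). The gripper opens to 87 mm and grips with 3 to 60 N. Pads are 19 mm wide; open, the fingers measure 117 mm over their backs; the gripper's body (75 mm by 190 mm) begins 51 mm behind the grasp point.
Start: joints at [-1.266, 0.321, -0.07, 1.45, 0.023, 1.371, -0.057], TCP at [0.186, 0.623, 0.223] pointing down, gripper open.
Joint ranges: [-2.86, 2.86], [-0.3, 2.09], [-1.38, 1.24], [0.06, 2.45], [-1.56, 4.7], [0.09, 2.05], [-2.69, 2.69]. Speed limits (rad/s): [2.57, 2.57, 3.14, 3.14, 3.14, 3.14, 3.14].

### API

Orientations are given as a unit quaternion [x, y, z, w].
In Python, from rig import r gives the robot as it stands. Calls block until the motion is done:
- r.move_ptp(position, orientation): joint-space move of the TCP to a pose.
- r.move_l(position, rotation=None, velocity=0.15, stop_force=None): straight line of the TCP; rotation=None keeps the orientation; velocity is the mean speed in m/s. With stop_force (N) it stops when the force on the tool has changed by that much, and returns True; else False.
- r.move_joints(angles): joint-space move.
- r.open_gripper() and r.grab(newtons=None): open the fingers fully, or close them until they stop; newtons is the grip in N (None keeps the last).
- r.hold(seconds).
- r.solve_ik(position, orientation): joint angles nearest the present ones, or None.
- r.get_state(): the state.
- r.read_camera(name): name is "scene" or "side" or "wrist"; returns the picture (400x640x3 uint8, red, green, blue); there is no depth.
- r.camera_info(name): a dict with "intrinsics" (3x3 intrinsics, pixels), "extrinsics" (4x4, takes a point from camera to world coordinates). Camera axes: x right, y down, z forward; pixel columns grow to the right and rows downward; lengths in m; the calibration is good to about 2 mm. A picture is of the moment at which its call begins: read the wrist's pose just before it. camera_info takes no time and is no camera call; for the wrist camera it gives the pose at the moment of the call.
A pose or a line that the arm cannot do raises r.Unreachable and nothing moves.
- r.hand_in(): hands the job in, once; it reports no verdict.
The state is a dict: "t": time; "joint_positions": joint angles; "qvel": joint speeds; "joint_torque": joint torques, N m; "ee_pos": TCP position; "tool_rot": TCP orientation; "force": force on the tool from outside, world axes, zero at the start; "wrist_torque": the same for the moment, N m; "opening": finger opening in m.
Only numpy, scipy, OpenCV 4.12 (cv2) and the standard library are available. Lean on these libraries where they do the work, as an engineer would, in place of code of your own. Each camera call takes 0.05 s, during which the arm holds its last target.

## Working session

There is one attempt and no reset: what is moved stays moved. The work goes in short steps, each a Python script; the robot and the scene stay as the last script left them, time stands still between calls to the robot, and variables do not carry over. Pictures are saved under pics/ and viewed, and the job is handed in when it is done.

```bash
ls; mkdir -p pics
python3 - <<'E'
from rig import r
import cv2,numpy as np
for n in ["scene","side","wrist"]:
    im=r.read_camera(n); cv2.imwrite(f"pics/{n}0.png",im[:,:,::-1])
    i=r.camera_info(n); print(n,np.round(i["intrinsics"],1).tolist(),np.round(i["extrinsics"],3).tolist())
s=r.get_state();print(s["t"],s["ee_pos"],s["tool_rot"],s["opening"])
E
```

```text
pics
scene [[471.9, 0.0, 322.4], [0.0, 471.9, 197.2], [0.0, 0.0, 1.0]] [[0.371, 0.717, -0.591, 1.133], [0.929, -0.289, 0.232, -0.226], [-0.004, -0.635, -0.773, 0.81], [0.0, 0.0, 0.0, 1.0]]
side [[469.2, 0.0, 317.8], [0.0, 469.2, 200.6], [0.0, 0.0, 1.0]] [[0.999, -0.024, 0.046, 0.519], [-0.049, -0.733, 0.678, -0.63], [0.018, -0.679, -0.734, 0.746], [0.0, 0.0, 0.0, 1.0]]
wrist [[294.4, 0.0, 316.9], [0.0, 294.4, 201.3], [0.0, 0.0, 1.0]] [[0.286, 0.927, 0.243, 0.12], [0.958, -0.276, -0.074, 0.641], [-0.002, 0.254, -0.967, 0.384], [0.0, 0.0, 0.0, 1.0]]
0.15 [0.18633776 0.62228386 0.22172122] [ 1.44899267e-01  9.89446148e-01 -7.21970282e-04 -3.61489225e-05] 0.08698601667445938
```

View pics/scene0.png

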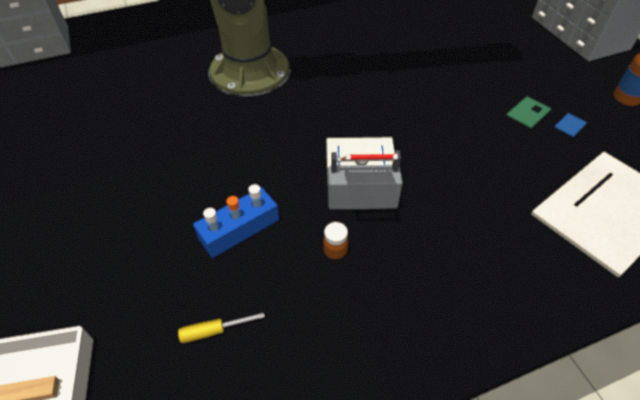

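View pics/side0.png

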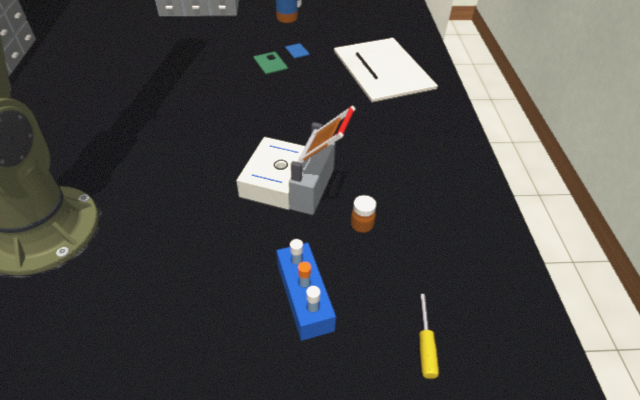

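View pics/wrist0.png

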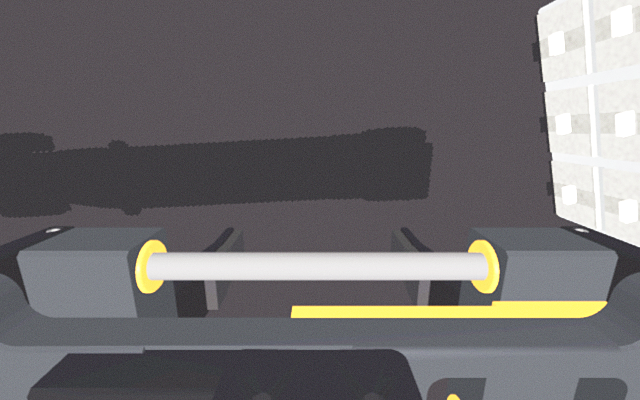

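The scene view shows the orange cap at about (233,202) between two white caps, the jar at (335,240) and the red bar at (372,157). In the side view the orange cap is at (304,270), the well mouth at (281,165), the bar at (347,122), and the flap is leaning back. Next I'll measure these points.

```bash
cat > h.py <<'E'
import cv2,numpy as np
def ray(info,uv):
    K=np.array(info["intrinsics"]);E=np.array(info["extrinsics"])
    d=E[:3,:3]@np.linalg.solve(K,[uv[0],uv[1],1.]);return E[:3,3],d/np.linalg.norm(d)
def onz(info,uv,z):
    o,d=ray(info,uv);return o+d*(z-o[2])/d[2]
def tri(i1,u1,i2,u2):
    o1,d1=ray(i1,u1);o2,d2=ray(i2,u2)
    t=np.linalg.lstsq(np.c_[d1,-d2],o2-o1,rcond=None)[0]
    a=o1+t[0]*d1;b=o2+t[1]*d2;return (a+b)/2,np.linalg.norm(a-b)
def blobs(m,amin=15):
    n,l,s,c=cv2.connectedComponentsWithStats(m.astype(np.uint8))
    return [(s[i,4],c[i],s[i,:4].tolist(),l==i) for i in range(1,n) if s[i,4]>=amin]
E
python3 - <<'E'
from rig import r
from h import *
S={}
I={n:r.camera_info(n) for n in("scene","side")}
win={"scene":(190,120,420,280),"side":(230,90,390,350)}
for n in I:
    im=cv2.imread(f"pics/{n}0.png");hsv=cv2.cvtColor(im,cv2.COLOR_BGR2HSV).astype(int)
    H,s,v=hsv[...,0],hsv[...,1],hsv[...,2]
    x0,y0,x1,y1=win[n];W=np.zeros(H.shape,bool);W[y0:y1,x0:x1]=1
    for k,m in dict(orange=(H>5)&(H<14)&(s>200)&(v>150),red=((H<5)|(H>174))&(s>170)&(v>120),white=(s<40)&(v>170),blue=(H>100)&(H<125)&(s>150)).items():
        for b in blobs(m&W):
            print(n,k,b[0],b[1].round(1),b[2])
            if k=="red":
                p=np.argwhere(b[3])[:,::-1].astype(np.float32);print(cv2.minAreaRect(p),cv2.boxPoints(cv2.minAreaRect(p)).round(1).tolist())
    c=im[y0:y1,x0:x1];cv2.imwrite(f"pics/{n}_c.png",cv2.resize(c,None,fx=3 if n=="scene" else 2.2,fy=3 if n=="scene" else 2.2,interpolation=cv2.INTER_CUBIC))
E
```

```text
scene orange 86 [231.7 200.7] [227, 196, 10, 11]
scene red 146 [372.4 156.6] [352, 155, 40, 4]
((371.5, 156.5), (3.0, 39.0), 90.0) [[352.0, 155.0], [391.0, 155.0], [391.0, 158.0], [352.0, 158.0]]
scene white 1085 [357.3 146.2] [327, 138, 67, 29]
scene white 15 [395.4 156.4] [394, 155, 4, 4]
scene white 74 [347.7 163.1] [340, 161, 17, 5]
scene white 80 [375.1 163.1] [367, 161, 17, 5]
scene white 33 [388.  162.9] [385, 161, 7, 5]
scene white 83 [253.9 188.9] [249, 185, 11, 9]
scene white 96 [209.1 212.8] [204, 208, 12, 11]
scene white 351 [335.5 231.8] [325, 222, 22, 20]
scene blue 2785 [236.8 224. ] [192, 186, 88, 72]
side orange 46 [304.2 273.5] [300, 269, 10, 8]
side red 136 [345.4 121.1] [337, 108, 16, 25]
((345.5, 121.0000228881836), (5.366562843322754, 27.280027389526367), 26.56505012512207) [[337.0, 132.0], [349.20001220703125, 107.5999984741211], [354.0, 110.0], [341.79998779296875, 134.39999389648438]]
side white 212 [378.   94.1] [365, 90, 25, 11]
side white 3317 [275.7 169.7] [237, 109, 111, 100]
side white 355 [364.4 205.1] [354, 196, 22, 20]
side white 160 [295.9 246.2] [290, 239, 13, 16]
side white 184 [312.8 293.9] [307, 286, 13, 18]
side blue 2748 [305.6 295.4] [276, 242, 60, 99]
```

Run:
```python
import cv2
im=cv2.imread("pics/side0.png")[95:220,225:370]
cv2.imwrite("pics/side_st.png",cv2.resize(im,None,fx=4.5,fy=4.5,interpolation=cv2.INTER_CUBIC))
```

```text
(no output)
```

View pics/scene_c.png

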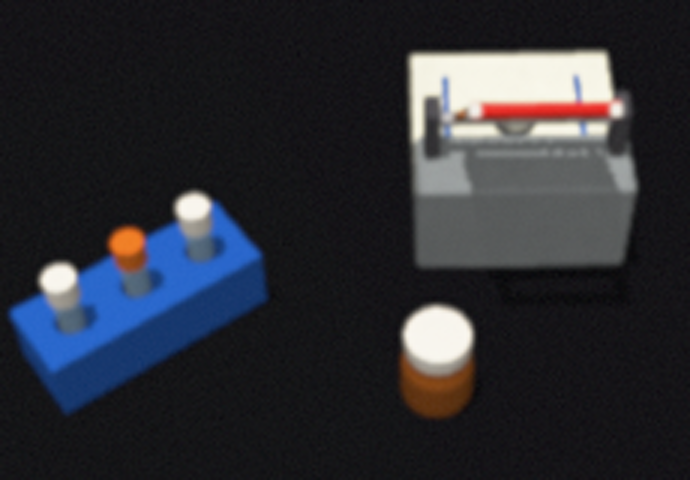

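View pics/side_st.png

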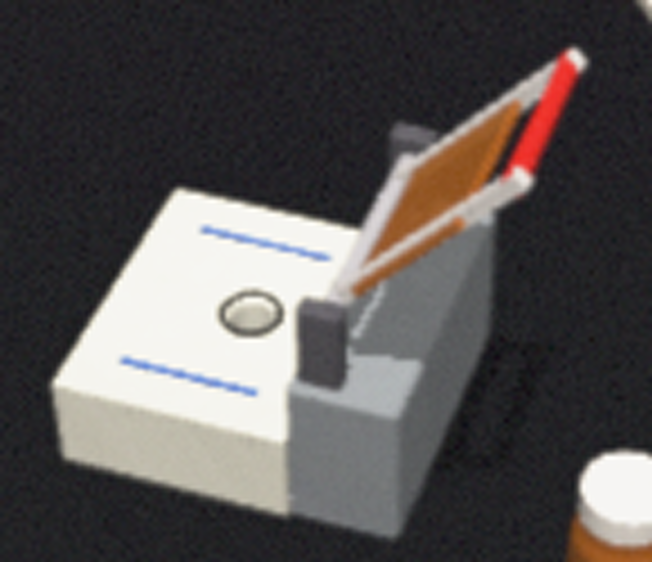

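Run:
```python
from rig import r
from h import *
I={n:r.camera_info(n) for n in("scene","side")}
im={n:cv2.imread(f"pics/{n}0.png") for n in I}
for n,(x0,y0,x1,y1) in {"scene":(190,175,285,265),"side":(270,230,340,345)}.items():
    hsv=cv2.cvtColor(im[n],cv2.COLOR_BGR2HSV).astype(int);H,s,v=[hsv[...,k] for k in range(3)]
    W=np.zeros(H.shape,bool);W[y0:y1,x0:x1]=1
    for k,m in dict(o=(H<16)&(s>130)&(v>80),w=(s<70)&(v>110)).items():
        for b in blobs(m&W,30):
            # whole cap silhouette: bbox centre ~ cap centre z=.085
            print(n,k,b[0],b[1].round(1),onz(I[n],b[1],.085).round(4))
hs=cv2.cvtColor(im["side"],cv2.COLOR_BGR2HSV).astype(int)
g=im["side"].max(2).astype(int);m=(g<190);W=np.zeros(m.shape,bool);W[155:175,268:292]=1
for b in blobs(m&W,8):
    p=np.argwhere(b[3])[:,::-1].astype(np.float32);e=cv2.fitEllipse(p) if len(p)>5 else None
    c=[b[2][0]+b[2][2]/2-.5,b[2][1]+b[2][3]/2-.5]
    print("well",b[0],b[1],b[2],e,onz(I["side"],c,.05).round(4))
# bar ends
for q,(a,b) in {"end1":((352,156.5),(347.9+3.5,109)),"end2":((391,156.5),(339.5,133))}.items(): pass
# bar midline ends
print("bar mid",tri(I["scene"],(372.4,156.6),I["side"],(345.4,121.1)))
for u in [(352,156.6),(391.5,156.6)]:print("bar scene @.2",onz(I["scene"],u,.2).round(4))
for u in [(351.6,108.8),(339.4,133.2)]:print("bar side @.2",onz(I["side"],u,.2).round(4))
C=lambda x,y:((x+.5)/4.5-.5+225,(y+.5)/4.5-.5+95)
for nme,p,z in [("deck near-L corner(178,188)",(178,188),.05),("deck (53,387)",(53,387),.05),("deck/house(287,440)",(287,440),.05),("line1a",(203,229),.05),("line1b",(328,259),.05),("line2a",(122,358),.05),("line2b",(255,393),.05)]:
    print(nme,onz(I["side"],C(*p),z).round(4))
```

```text
scene o 143 [232.1 201.7] [ 0.523 -0.178  0.085]
scene w 158 [254.2 191.2] [ 0.5132 -0.1297  0.085 ]
scene w 174 [209.6 214.8] [ 0.5385 -0.2267  0.085 ]
side o 159 [304.  269.5] [ 0.5302 -0.177   0.085 ]
side w 190 [296.1 247. ] [ 0.5177 -0.129   0.085 ]
side w 215 [312.8 294.8] [ 0.5431 -0.2265  0.085 ]
well 72 [280.47222222 164.80555556] [274, 159, 14, 11] ((280.54248046875, 164.09539794921875), (9.154374122619629, 12.483588218688965), 87.68417358398438) [0.4878 0.124  0.05  ]
well 13 [291. 168.] [291, 162, 1, 13] ((291.00006103515625, 167.44088745117188), (0.00195195188280195, 12.684749603271484), 180.0) [0.5104 0.1106 0.05  ]
bar mid (array([0.61542249, 0.07389577, 0.2026336 ]), np.float64(0.0009973738490691444))
bar scene @.2 [0.5989 0.0416 0.2   ]
bar scene @.2 [0.6255 0.1075 0.2   ]
bar side @.2 [0.6315 0.1148 0.2   ]
bar side @.2 [0.6019 0.0411 0.2   ]
deck near-L corner(178,188) [0.4497 0.2188 0.05  ]
deck (53,387) [0.3958 0.0756 0.05  ]
deck/house(287,440) [0.5043 0.0379 0.05  ]
line1a [0.4632 0.1862 0.05  ]
line1b [0.5255 0.1617 0.05  ]
line2a [0.4269 0.0941 0.05  ]
line2b [0.4897 0.0687 0.05  ]
```

Cross-checks: the bar triangulates to within 2 mm of where the well position and a yaw of about -21° put it. The two camera rays for the tube disagree by about 7 mm in x, so I'll refine that with the wrist camera.

```bash
cat >> h.py <<'E'
from scipy.spatial.transform import Rotation as R
def quat(ax):  # tool down, tool x at world angle ax (rad)
    x=np.array([np.cos(ax),np.sin(ax),0]);z=np.array([0,0,-1.]);y=np.cross(z,x)
    return R.from_matrix(np.c_[x,y,z]).as_quat()
E
python3 - <<'E'
from rig import r
from h import *
for a in (104.7,-75.3):
    q=quat(np.radians(a));j=r.solve_ik([.5265,-.1775,.25],q);print(a,None if j is None else np.round(j,2))
a=104.7
r.move_ptp([.5265,-.1775,.25],quat(np.radians(a)))
i=r.camera_info("wrist");im=r.read_camera("wrist");cv2.imwrite("pics/w1.png",im[:,:,::-1])
np.save("w1.npy",i["extrinsics"])
s=r.get_state();print(s["t"],s["ee_pos"])
K=np.array(i["intrinsics"]);E=np.linalg.inv(i["extrinsics"])
for p in [[.5265,-.1775,.095],[.5265,-.1775,.231]]:
    c=E@np.r_[p,1];print(K@c[:3]/c[2])
E
```

```text
104.7 [-0.28  0.11  0.6   1.67 -0.06  1.38  0.59]
-75.3 [-0.67  0.16  1.06  1.68 -0.14  1.39 -2.47]
3.25 [ 0.52687956 -0.1765331   0.24989648]
[316.90133328 188.952404     1.        ]
[316.8881897 233.2360502   1.       ]
```

View pics/w1.png

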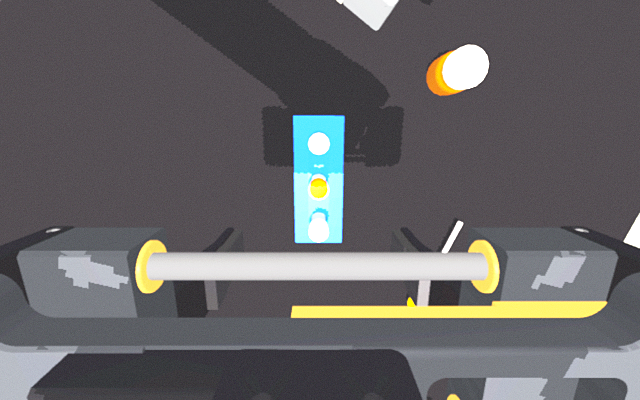

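The wrist view shows the rack in line with the image columns. The orange (yellow-looking) cap is at about (319,188), the white caps at (319,143) and (318,229), and the jar at (463,68).

Run:
```python
from rig import r
from h import *
i=r.camera_info("wrist");im=cv2.imread("pics/w1.png");hsv=cv2.cvtColor(im,cv2.COLOR_BGR2HSV).astype(int);H,s,v=[hsv[...,k] for k in range(3)]
W=np.zeros(H.shape,bool);W[110:245,290:348]=1
for k,m in dict(o=(H>8)&(H<40)&(s>120)&(v>120),w=(s<40)&(v>225),b=(H>85)&(H<115)&(s>80)).items():
    for b in blobs(m&W,20):
        print(k,b[0],b[1].round(1),b[2],onz(i,b[1],.095).round(4))
        if k=='b':
            p=np.argwhere(b[3])[:,::-1].astype(np.float32);bx=cv2.boxPoints(cv2.minAreaRect(p))
            q=np.array([onz(i,u,.05) for u in bx]);print(q.round(4).tolist(),q.mean(0))
I={n:r.camera_info(n) for n in("scene","side")}
print(tri(I["scene"],(232.1,201.7),I["side"],(304,269.5)))
print(tri(I["scene"],(232.1,201.7),i,(318.7,188)))
```

```text
o 266 [318.3 187.7] [311, 178, 16, 20] [ 0.5276 -0.1759  0.095 ]
w 383 [318.4 143.4] [308, 132, 22, 23] [ 0.5154 -0.1296  0.095 ]
w 174 [317.7 188.7] [307, 174, 23, 28] [ 0.5272 -0.1772  0.095 ]
w 483 [318.1 228.3] [308, 213, 21, 30] [ 0.5395 -0.2217  0.095 ]
b 3298 [319.4 159. ] [293, 115, 52, 129] [ 0.5206 -0.1452  0.095 ]
[[0.4788, -0.108, 0.05], [0.537, -0.0926, 0.05], [0.5822, -0.2486, 0.05], [0.5171, -0.2658, 0.05]] [ 0.52879713 -0.17875929  0.05      ]
(array([ 0.52937767, -0.1795109 ,  0.09097378]), np.float64(0.0029778957261082355))
(array([ 0.52814214, -0.17771151,  0.0907531 ]), np.float64(0.0014565496233120323))
```

Run:
```python
from rig import r
from h import *
q=quat(np.radians(104.7));p=np.array([.5278,-.1775,.0])
r.move_l(p+[0,0,.12],q,velocity=.2)
print("hit",r.move_l(p+[0,0,.065],velocity=.1,stop_force=8))
r.grab(20);s=r.get_state();print(s["t"],s["ee_pos"].round(4),s["opening"],np.round(s["force"],2))
r.move_l(p+[0,0,.175],velocity=.15)
s=r.get_state();print(s["t"],s["ee_pos"].round(4),s["opening"],np.round(s["force"],2))
for n in("scene","side"):
    im=r.read_camera(n);cv2.imwrite(f"pics/{n}2.png",im[:,:,::-1])
a=cv2.imread("pics/scene2.png")[100:280,150:420];b=cv2.imread("pics/side2.png")[90:340,220:400]
cv2.imwrite("pics/c2.png",np.hstack([cv2.resize(a,(450,300)),cv2.resize(b,(216,300))]))
```

```text
hit False
5.8333 [ 0.5278 -0.1775  0.065 ] 0.021053518422661573 [ 0.06 -0.06  1.  ]
6.7167 [ 0.5271 -0.1772  0.174 ] 0.02112090806714775 [ 0.29 -0.42 -0.1 ]
```

View pics/c2.png

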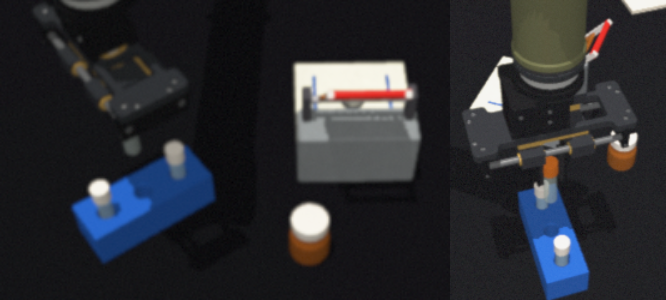

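Tube is held (opening 21 mm) and out of the rack, and the white tubes are still standing. Now I'll look at the well with the wrist camera, with the tube held high above it.

Run:
```python
from rig import r
from h import *
q=quat(np.radians(159.));ux=np.array([np.cos(np.radians(-21)),np.sin(np.radians(-21)),0])
w=np.array([.4875,.124,0])
p=w+.03*ux+[0,0,.25]
print(np.round(r.solve_ik(p,q),2))
r.move_ptp(p,q)
i=r.camera_info("wrist");im=r.read_camera("wrist");cv2.imwrite("pics/w3.png",im[:,:,::-1])
s=r.get_state();print(s["t"],s["ee_pos"].round(4),s["opening"])
```

```text
[-0.63  0.04  0.38  1.72 -0.02  1.38  0.95]
8.0167 [0.5158 0.1107 0.2495] 0.020778106008561836
```

View pics/w3.png

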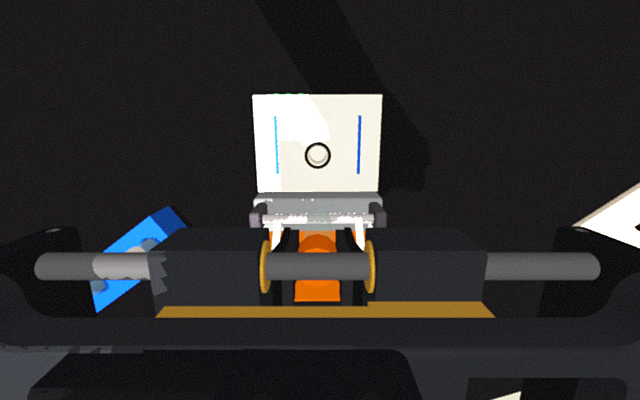

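The well ring is at (318,155), and the deck edges and blue lines (x≈276 and 359) are square to the picture.

Run:
```python
from rig import r
from h import *
i=r.camera_info("wrist");im=cv2.imread("pics/w3.png");g=im.max(2).astype(int)
W=np.zeros(g.shape,bool);W[138:172,298:338]=1
for b in blobs((g<110)&W,20):
    p=np.argwhere(b[3])[:,::-1].astype(np.float32);e=cv2.fitEllipse(cv2.convexHull(p));print(b[0],b[1],b[2],e,onz(i,e[0],.05).round(4))
hsv=cv2.cvtColor(im,cv2.COLOR_BGR2HSV).astype(int);H,s,v=[hsv[...,k] for k in range(3)]
W[:]=0;W[105:180,265:370]=1
for b in blobs((H>85)&(H<130)&(s>100)&W,20):
    ys=np.argwhere(b[3]);t=onz(i,(ys[ys[:,0]<ys[:,0].min()+3][:,1].mean(),ys[:,0].min()),.05);u=onz(i,(ys[ys[:,0]>ys[:,0].max()-3][:,1].mean(),ys[:,0].max()),.05)
    d=u-t;print(b[2],np.degrees(np.arctan2(d[1],d[0])),t,u)
```

```text
167 [317.26946108 154.69461078] [305, 142, 26, 26] ((317.26605224609375, 154.92953491210938), (25.340654373168945, 25.669050216674805), 165.91859436035156) [0.4849 0.1216 0.05  ]
[274, 117, 5, 57] -20.65627143490314 [0.42515479 0.09059361 0.05      ] [0.4876003  0.06705186 0.05      ]
[357, 116, 4, 58] -20.82274282772528 [0.46044151 0.18457772 0.05      ] [0.52384817 0.16046299 0.05      ]
```

The TCP was still settling (2.5 mm from its target), so I'll repeat the measurement after a hold.

Run:
```python
from rig import r
from h import *
r.hold(.4);print(r.get_state()["ee_pos"].round(4))
i=r.camera_info("wrist");im=r.read_camera("wrist")[:,:,::-1];cv2.imwrite("pics/w4.png",im);g=im.max(2).astype(int)
print(r.get_state()["ee_pos"].round(4))
W=np.zeros(g.shape,bool);W[138:172,298:338]=1
for b in blobs((g<110)&W,20):
    p=np.argwhere(b[3])[:,::-1].astype(np.float32);e=cv2.fitEllipse(cv2.convexHull(p));print(b[0],b[1],b[2],e,onz(i,e[0],.05).round(4))
for n in("scene","side"):
    im=r.read_camera(n);cv2.imwrite(f"pics/{n}4.png",im[:,:,::-1])
```

```text
[0.5156 0.1129 0.2499]
[0.5155 0.113  0.2499]
172 [315.80232558 155.26744186] [303, 143, 26, 26] ((315.7767028808594, 155.67965698242188), (25.185014724731445, 25.78153419494629), 37.07393264770508) [0.485  0.1218 0.05  ]
```

Run:
```python
from rig import r
from h import *
q=quat(np.radians(159.2));w=np.array([.4862,.1228,0])
r.move_l(w+[0,0,.16],q,velocity=.15)
r.move_l(w+[0,0,.115],velocity=.1);r.hold(.3)
print(r.get_state()["t"],r.get_state()["ee_pos"].round(4))
for n in("side","wrist"):
    im=r.read_camera(n)[:,:,::-1];cv2.imwrite(f"pics/{n}5.png",im)
a=cv2.imread("pics/side5.png")[90:230,220:370];b=cv2.imread("pics/wrist5.png")[90:290,220:420]
cv2.imwrite("pics/c5.png",np.hstack([cv2.resize(a,(428,400),interpolation=2),cv2.resize(b,(370,400),interpolation=2)]))
```

```text
10.25 [0.4866 0.1229 0.1156]
```

View pics/c5.png

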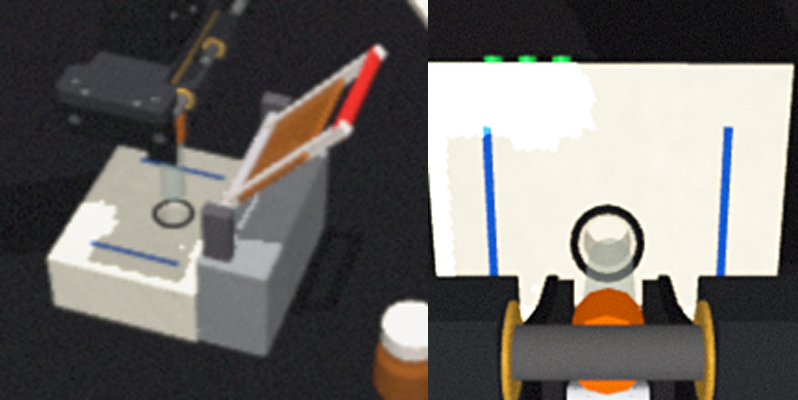

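In both views the held foot sits over the ring to within about 1 mm. In the side crop the foot is at (175,195) above the ring at (173,212), and in the wrist crop the ring is at (607,243) with the tube at x≈609. I'll insert under a force limit.

Run:
```python
from rig import r
from h import *
w=np.array([.4862,.1228,0])
hit=r.move_l(w+[0,0,.062],velocity=.05,stop_force=10)
s=r.get_state();print(hit,s["t"],s["ee_pos"].round(4),s["force"].round(2),s["wrist_torque"].round(2),s["opening"])
```

```text
True 11.2833 [0.4862 0.1227 0.0648] [-0.87  0.14  5.11] [-0.03  0.15 -0.03] 0.021045727433732588
```

It stopped at TCP z = 0.0648, the same height as in the rack (0.065), so the tube is home. Next: release, retreat and check.

Run:
```python
from rig import r
from h import *
w=np.array([.4862,.1228,0])
r.open_gripper();r.hold(.2)
print(r.get_state()["opening"],r.get_state()["force"].round(2))
r.move_l(w+[0,0,.17],velocity=.15)
r.move_l(w+[0,0,.27],velocity=.25)
r.hold(.2);i=r.camera_info("wrist");np.save("w6.npy",i["extrinsics"])
for n in("side","wrist","scene"):
    im=r.read_camera(n)[:,:,::-1];cv2.imwrite(f"pics/{n}6.png",im)
print(r.get_state()["t"])
a=cv2.imread("pics/side6.png")[90:230,220:370];b=cv2.imread("pics/wrist6.png")[90:290,220:420]
cv2.imwrite("pics/c6.png",np.hstack([cv2.resize(a,(428,400),interpolation=2),cv2.resize(b,(370,400),interpolation=2)]))
```

```text
0.08692282725822796 [-0.23 -0.88  0.12]
14.5
```

View pics/c6.png

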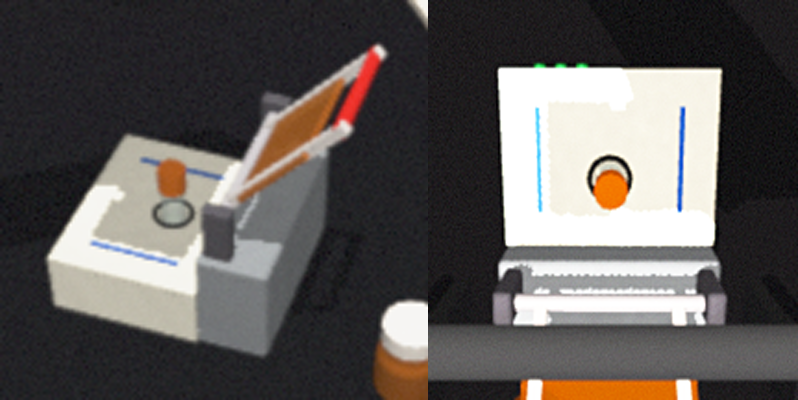

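View pics/wrist6.png

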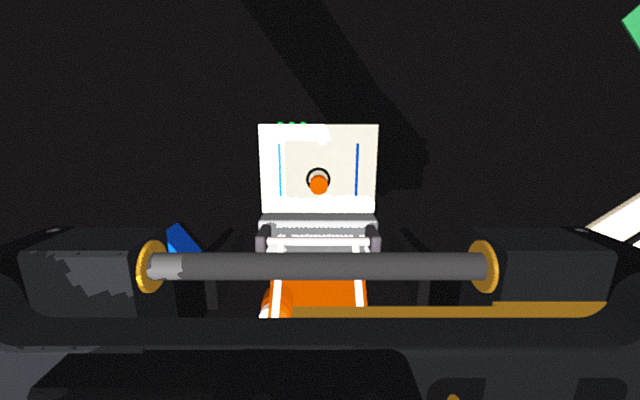

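The tube stands in the well: cap at (172,178) in the side crop and centred laterally over the ring in the wrist view. I'll check the cap's height numerically, then go above the bar and take a look.

```bash
cat >> h.py <<'E'
YAW=np.radians(-20.8);UX=np.array([np.cos(YAW),np.sin(YAW),0]);WELL=np.array([.4862,.1227,0])
def bar(th): return WELL+(.060-.115*np.cos(th))*UX+[0,0,.115+.115*np.sin(th)]
E
python3 - <<'E'
from rig import r
from h import *
I={n:r.camera_info(n) for n in("scene","side")}
c={}
for n,(x0,y0,x1,y1) in {"side":(265,140,295,170)}.items():
    hsv=cv2.cvtColor(cv2.imread(f"pics/{n}6.png"),cv2.COLOR_BGR2HSV).astype(int);H,s,v=[hsv[...,k] for k in range(3)]
    W=np.zeros(H.shape,bool);W[y0:y1,x0:x1]=1
    for b in blobs((H<16)&(s>130)&(v>80)&W,30): print(n,b[0],b[1],onz(I[n],b[1],.085).round(4)); c[n]=b[1]
i=r.camera_info("wrist")
hsv=cv2.cvtColor(cv2.imread("pics/wrist6.png"),cv2.COLOR_BGR2HSV).astype(int);H,s,v=[hsv[...,k] for k in range(3)]
W=np.zeros(H.shape,bool);W[165:200,300:340]=1
for b in blobs((H<20)&(s>150)&(v>80)&W,30): print("wrist",b[0],b[1],onz(i,b[1],.093).round(4),tri(I["side"],c["side"],i,b[1]))
print(bar(2.3),bar(np.pi/2))
for a in (69.2,-110.8):
    for p in (bar(2.3)+[0,0,.10],bar(2.3)-[0,0,.015],bar(1.57)-[0,0,.015]):
        j=r.solve_ik(p,quat(np.radians(a)));print(a,None if j is None else np.round(j,2))
E
```

```text
side 105 [279.87619048 151.93333333] [0.4879 0.1237 0.085 ]
wrist 287 [318.3554007  184.34494774] [0.4844 0.1231 0.093 ] (array([0.48687725, 0.1227762 , 0.08545182]), np.float64(0.00213587172015825))
[0.61391751 0.07418467 0.2007561 ] [0.54228954 0.10139358 0.23      ]
69.2 [-0.56  0.24  0.49  1.43 -0.11  1.5  -0.44]
69.2 [-0.57  0.29  0.49  1.6  -0.14  1.28 -0.42]
69.2 [-0.61  0.12  0.41  1.72 -0.05  1.31 -0.55]
-110.8 [-0.51  0.24  0.42  1.43 -0.1   1.5   2.69]
-110.8 [ 0.6   0.44 -1.    1.56  0.38  1.35  2.34]
-110.8 [-0.6   0.11  0.4   1.72 -0.05  1.31  2.59]
```

The cap centre triangulates to z = 0.0855 (0.085 means fully home), at the well's position. Moving on to the bar.

Run:
```python
from rig import r
from h import *
q=quat(np.radians(69.2))
b=.5*(bar(2.3)+np.array([.6154,.0739,.2010]));print(b)
r.move_ptp(b+[0,0,.09],q);r.hold(.3)
print(r.get_state()["t"],r.get_state()["ee_pos"].round(4))
i=r.camera_info("wrist");im=r.read_camera("wrist")[:,:,::-1];cv2.imwrite("pics/wrist7.png",im)
im=r.read_camera("side")[:,:,::-1];cv2.imwrite("pics/side7.png",im[60:260,200:440].repeat(2,0).repeat(2,1))
K=np.array(i["intrinsics"]);E=np.linalg.inv(i["extrinsics"])
c=E@np.r_[b,1];print(K@c[:3]/c[2])
```

```text
[0.61465876 0.07404233 0.20087805]
16.0167 [0.6145 0.0743 0.291 ]
[317.16010251 203.30232864   1.        ]
```

View pics/wrist7.png

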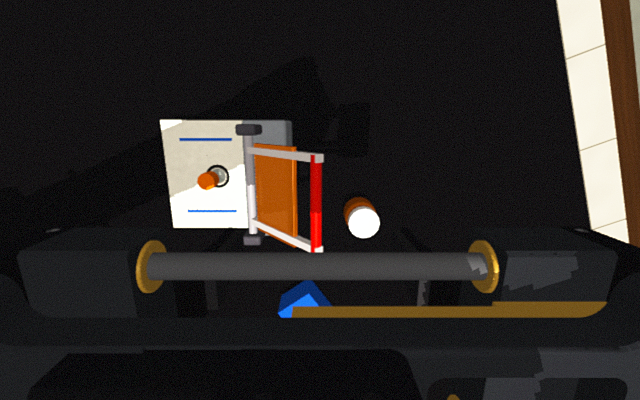

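View pics/side7.png

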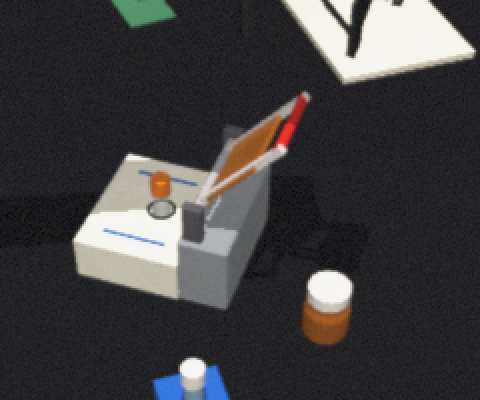

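The red bar is vertical at column ≈316 with its middle at row ≈203, matching the prediction (317,203). I'll descend and pinch it.

Run:
```python
from rig import r
from h import *
b=np.array([.6147,.0740,.2009])
print(r.move_l(b-[0,0,.014],velocity=.1,stop_force=6))
r.hold(.2);s=r.get_state();print(s["t"],s["ee_pos"].round(4),s["force"].round(2))
r.grab(10);s=r.get_state();print(s["t"],s["opening"],s["ee_pos"].round(4),s["force"].round(2))
im=r.read_camera("side")[:,:,::-1];cv2.imwrite("pics/side8.png",im[60:260,200:440].repeat(2,0).repeat(2,1))
```

```text
False
17.5083 [0.615  0.074  0.1875] [-0.41 -0.49  0.6 ]
18.7333 0.009480530196398208 [0.6135 0.0745 0.1868] [-4.63  0.9   2.42]
```

View pics/side8.png

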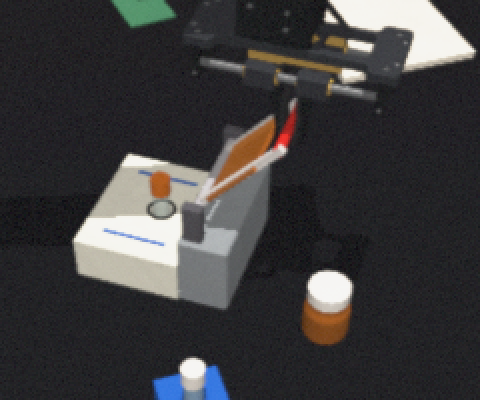

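The bar is pinched (opening 9.5 mm for the 10 mm bar, small forces). Now I'll swing it along the arc in small steps while watching the forces.

Run:
```python
from rig import r
from h import *
for th in np.linspace(2.3,np.pi/2,9)[1:]:
    r.move_l(bar(th)-[0,0,.014],velocity=.05)
    s=r.get_state();print(round(th,3),round(s["t"],2),(s["ee_pos"]-bar(th)).round(4),s["force"].round(1),round(s["opening"],4))
r.hold(.5)
s=r.get_state();print(s["t"],s["ee_pos"].round(4),s["force"].round(1),s["opening"])
for n in("side","scene","wrist"):
    im=r.read_camera(n)[:,:,::-1];cv2.imwrite(f"pics/{n}9.png",im)
a=cv2.imread("pics/side9.png")[60:260,200:440];b=cv2.imread("pics/scene9.png")[100:280,180:420]
cv2.imwrite("pics/c9.png",np.hstack([cv2.resize(a,(400,333)),cv2.resize(b,(400,333))]))
```

```text
2.209 19.15 [-0.      0.0002 -0.014 ] [-0.6  0.5 -2.6] 0.0095
2.118 19.51 [ 0.0001  0.0002 -0.0136] [ 0.   1.3 -1. ] 0.0096
2.027 19.87 [ 0.0003  0.     -0.0133] [1.6 0.2 1.4] 0.0096
1.935 20.23 [ 0.0003  0.     -0.0132] [3.  0.7 3. ] 0.0092
1.844 20.58 [ 0.      0.0001 -0.0136] [1.2 0.2 4.2] 0.0096
1.753 20.94 [-0.0004  0.0003 -0.0139] [2.1 0.5 4.4] 0.0098
1.662 21.3 [-0.0007  0.0004 -0.0143] [0.6 1.7 1.5] 0.0098
1.571 21.66 [-0.0008  0.0003 -0.0145] [ 1.6  3.1 -0.1] 0.0093
22.1583 [0.542  0.1015 0.2155] [ 1.7  3.4 -3.5] 0.009557978299532859
```

View pics/c9.png

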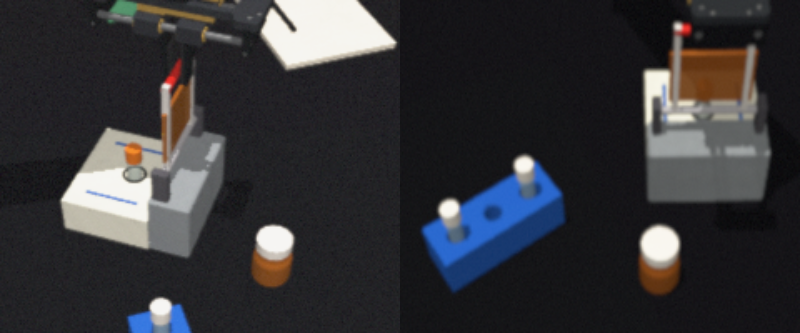

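View pics/wrist9.png

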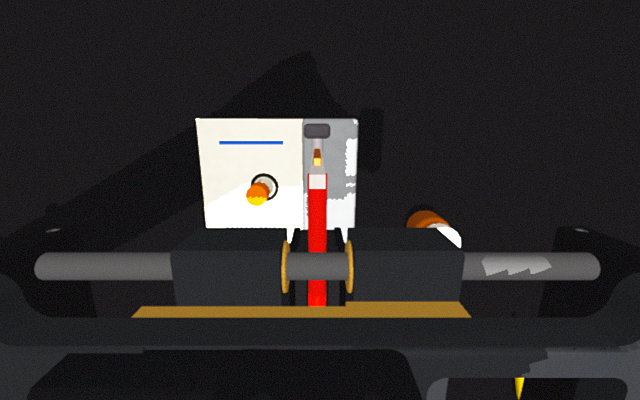

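The wrist view has the bar (column 317) directly over the hinge post (column 317), which is the image centre, so the flap is upright to within about 0.02 rad. The tube is upright and untouched, and the white tubes, the jar and what shows of the screwdriver look unmoved. One stillness check, then hand-in.

Run:
```python
from rig import r
import numpy as np
r.hold(.3)
s=r.get_state();print(s["t"],s["ee_pos"].round(4),s["force"].round(1),s["opening"],np.abs(s["qvel"]).max())
if np.abs(s["qvel"]).max()<.02: r.hand_in();print("handed in")
```

```text
22.6083 [0.542  0.1015 0.2156] [ 2.2  4.8 -7.1] 0.009437744895236551 0.001960165472869748
the job is handed in; nothing more can be done
handed in
```

The orange-capped tube is home in the well and released. The flap is upright with its bar still gripped, and I handed the job in at about 22.6 s of the allowed 59 s. The hand-in reports no verdict, so what follows rests on my own checks.

- **Tube:** Insertion stopped at TCP height 0.0648 m, against 0.065 m in the rack. After release the cap centre triangulated to z = 0.0855 m, where 0.085 m means fully home, within about 1 mm of the well axis.
- **Flap:** I swung it along the arc from 2.3 to 1.571 rad with forces below about 6 N. In the last wrist image the bar lies directly over the hinge post, so I put it within about 0.02 rad of upright. The bar is held with a 10 N grip setting at 9.4 mm opening, and the arm was still.
- **Bystanders:** The white-capped tubes and the jar looked unmoved in the last pictures. I did not measure them, and only the end of the screwdriver's handle was visible.
- **Disagreements:**
  - The side and wrist cameras differed by 3–4 mm on the well, so I used a point between them, which the insertion confirmed.
  - The scene and side rays for the tube differed by about 7 mm before I refined it with the wrist view.
  - The outside force crept up to about 9 N during the final hold, with the pose unchanged; I did not find out why.

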